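# Unclamp and unhook a sanding template and stow it in its rack

## Task

Flip the toggle clamp's arm up past centre so that it stays open, then take the brown template board off the yellow hook: press its handle bar back against the sprung orange keeper until the bar is clear of the hook's nose, lift it over the nose and bring it off the hook. Set it down gently, upright and fully home on the floor of the empty cradle of the storage rack, let go, and leave the other template and the three containers standing where they are.

Things in the scene. Friction and masses are not known exactly. Their poses are not given: they have to be found in the camera images.
- stand: Fixed stand, origin on the work surface. Grey base 12 mm thick (x -105 to +50, y -137 to +137 mm), a dark steel post 26 x 40 mm (centre x -88, y -40 mm) carrying a yellow hook whose arm runs along the stand's +x; z up. The toggle clamp is at the +y end. Tallest part 173 mm
- hook_saddle (a point): Point on top of the hook's level arm, right under the axis of the hung template's handle bar; axes as the stand's (bar along y). Arm 16 mm wide, 12 mm thick, from the post (x -75 mm) to a tip wall (x +10 to +19 mm) that rises 25 mm above the arm. The bar rests on the arm; the template hangs below it
- hook_nose (a point): Free end of the hook's nose, 8 mm to -x of the saddle point; the nose runs from here in +x to the tip wall, 17 to 25 mm above the arm (this point at 21 mm), so the bar comes up only when drawn back (-x) by 14 mm or more; 20 to 26 mm is right. Then raise it 30 to 42 mm (less hits the nose, more brings the board up against the keeper) and move +x to 55 to 68 mm past the saddle before lifting away
- keeper (a joint): Orange sprung plate 28 mm wide (y) across the hook's arm, its face 9 mm to -x of the saddle point, 1 to 25 mm above the arm; hinged along y, 25 mm below the arm's top. Rad: 0 shut; grows as its top is pushed to -x (to the post); stop 0.85. A spring shuts it: on the bar about 3 N at first, 7 N with the bar drawn back 22 mm (about 0.5 rad)
- clamp (a joint): Toggle clamp arm, rad: 0 level and shut, its rubber pad 1 mm over the +y end of the template's foot; grows as the arm swings up and over to the stand's +y; 1.57 upright; stop 1.95. No catch: below about 1.5 it falls shut, past about 1.7 it falls open and stays. Light: under 3 N at the handle
- clamp_hinge (a point): Hinge point of the clamp arm, 62 mm above the work surface; hinge axis along the stand's x
- clamp_grip (a point): Place to grip on the axis of the clamp's red cross handle, a round rod 14 mm thick along the stand's x; this point is 55 mm to +x of the arm and the rod ends 25 mm farther on. 72 mm from the hinge axis, on its -y side when shut; it moves with the arm. The rod may turn between the fingers
- template_mid (a point): Centre, half-way up, of the brown template board on the hook; 144 mm tall, about 450 g; z up. Foot 50 x 176 x 16 mm (x, y, z; underside 72 mm below this point), on it a board 18 x 124 x 40 mm, above it a steel bow handle (see template_bar). Hanging, its foot is 4 mm above the stand's base. Both ways round are alike
- template_bar (a point): Middle of the template's handle bar: flat-sided, 12 x 12 mm, along the template's y, 66 mm above template_mid, between 12 mm uprights at y +-54 mm; 76 mm of open space under it down to the board. Hook and keeper take the middle 28 mm, so grip it about 33 mm to either side, one finger on each x side
- rack: Fixed wooden storage rack, 190 x 214 mm, origin under its centre on the work surface; two like cradles side by side along its x, long way along its y, green walls 26 mm high. The cradle at -x is empty; the one at +x (centre 48 mm from the origin) holds the other template
- rack_slot (a point): Centre of the floor of the empty cradle, 8 mm above the work surface; axes as the rack's. Floor 62 mm (x) by 200 mm (y); green walls 18 mm above this floor, the long ones sloping outwards to an opening 84 mm wide at the top; the template's foot (50 x 176 mm) goes in with its long way along y, either way round
- spare_mid (a point): Centre, half-way up, of the other template (blue board, grey foot, dark handle), same shape and size as the brown one, standing in the +x cradle of the rack, 95 mm from the empty cradle's centre; leave it alone
- spray_mid (a point): Centre of a tall green can, 56 mm diameter, 185 mm tall, on the bench beyond the stand; leave it standing
- tin_mid (a point): Centre of a flat tin with an orange label, 72 mm diameter, 44 mm tall, on the bench beyond the stand; leave it standing
- glue_mid (a point): Centre of a white glue bottle, 48 mm diameter, 120 mm tall, between stand and rack; leave it standing
Things that resemble listed ones, but are neither listed nor needed, are in the scene too. Leave any green or pink look-alike of the part that bears template_mid alone.

How it is judged (in metres and radians):
On the way, in this order (a step that is already met when the one before it is completed fails the run):
1. the clamp arm is flipped up past centre and stays there, the template still on the hook (value of joint clamp above 1.7 rad and distance of template_mid from where it was at the start of the episode below 0.03 m), for 0.2 s.
2. the template's bar presses the keeper open (value of joint keeper above 0.22 rad and contact force between template and keeper above 0.5 N), for 0.05 s.
3. the template is off the hook, clear beyond its tip (z of template_mid in the frame of hook_saddle above -0.04 m and (x of template_mid in the frame of hook_saddle above 0.03 m or z of template_mid in the frame of hook_saddle above 0.08 m)), for 0.05 s.
At the end, for the whole second after the job is handed in: The brown template stands at rest, upright (within 0.06 rad), its foot flat on the floor of the empty cradle (height within 4 mm, centre within 16 mm), released; the clamp arm is open past centre and the keeper has sprung shut (horizontal distance between template_mid and rack_slot below 0.016 m and z of template_mid in the frame of rack_slot between 0.068 and 0.076 m and angle between template_mid's own z axis and vertical below 0.06 rad and linear speed of template below 0.02 m/s and value of joint clamp above 1.7 rad and value of joint keeper below 0.1 rad); the robot touches nothing.
It fails at once if the other template is moved more than 15 mm or tipped (distance of spare_mid from where it was at the start of the episode above 0.015 m or angle between spare_mid's own z axis and vertical above 0.2 rad).
It fails at once if a container is moved more than 20 mm or knocked over (distance of any of spray_mid, tin_mid, glue_mid from where it was at the start of the episode above 0.02 m or angle between any of spray_mid, tin_mid, glue_mid's own z axis and vertical above 0.3 rad).
It fails at once if the template is dropped or slammed into the cradle (faster than 0.45 m/s in its last 20 mm) (linear speed of template above 0.45 m/s and z of template_mid in the frame of rack_slot below 0.092 m and horizontal distance between template_mid and rack_slot below 0.06 m).
It also fails if it takes over 64 s, if anything falls off the work surface, if the arm or the gripper's body presses on something with over 40 N, if the wrist force passes 120 N, or if a joint passes its speed limit or range.

## Robot

A 6-joint arm with a two-finger parallel gripper is mounted at the origin on the work surface. World frame = base frame: x ahead of the robot, y to its left, z up, the work surface at z = 0. Lengths are in m, angles in degrees, forces in N, time in s.
With the tool pointing down it reaches from about 0.4 to 0.825 m from the base axis. Payload 7 kg.
Tool frame: the origin (TCP) lies at the very end of the fingers, on their centre line; the grasp point (between the pads) lies 19 mm behind it; z points along the fingers, y is the line along which they close (so a half turn about z gives the same grasp; the last joint's range is limited). The gripper opens to 88 mm and grips with 3 to 60 N. Pads are 19 mm wide; open, the fingers measure 130 mm over their backs; the gripper's body (78 mm by 193 mm) begins 47 mm behind the grasp point.
Start: joints at [-52.993, 20.546, 0.682, 0, -70.136, -16.507], TCP at [0.236, -0.632, 0.227] pointing down, gripper open.
Joint ranges: [-176.03, 176.03], [-82.01, 121.73], [-58.28, 71.71], [-173.87, 95.51], [-174.79, -0.11], [-173.66, 173.66]. Speed limits (degrees/s): [136.94, 136.94, 172.46, 180, 180, 180].

## Interface

Orientations are given as [roll, pitch, yaw] about the fixed x, y, z axes, in that order (R = Rz(yaw) Ry(pitch) Rx(roll)).
In Python, from plant import get_state, imaging, r, finder gives the robot as it stands.
- The arm moves only by the shell command python3 -m handwheel 'ROWS' [FORCE]. ROWS is JSON, a list of rows, each a list of 5 numbers: the closure, from 0 (fully open) to 1 (shut), then the shift along the world's x, y, z in cm, then the turn about the world's z in degrees. A call has 1 to 8 rows; each row is the pose to reach, as a shift and turn from the pose commanded when the call began; what a row does not reach only later rows make up. A row lasts 1/8 s, in which the tool goes at most 62.5 mm and 10.7 degrees, less where a joint would pass 70% of its speed; a pose out of reach is approached as far as the arm can. A call with a gripper value outside its range is refused whole. The fingers move at their own pace and stop on an object; FORCE is the grip in N (left out, the last holds). Time passes only in rows, so rows that repeat a pose let the fingers close. It gives the time, the measured TCP pose, the force, the opening and the grip force at its end, in the units of the state.
- get_state(): the state, without advancing time (a new reading comes with each control period).
- imaging.capture(name): name is "scene" or "top" or "wrist"; returns (picture, depth): 400x640x3 uint8, red, green, blue; 400x640 float32, m along the optical axis (not along the pixel's ray), 0 where there is no reading.
- imaging.get_calibration(name): a dict with "fx", "fy", "cx", "cy" (pixels), "dist" ([k1, k2, p1, p2, k3] as OpenCV has them; the pictures are not rectified), "rvec" (rotation vector, rad) and "tvec" (3), from world to camera coordinates, as OpenCV has them; the wrist camera has in their place "hand_eye" (4x4, takes a point from camera to tool coordinates, whose origin is the TCP and whose axes are the flange's). Camera axes: x right, y down, z forward; pixel columns grow to the right and rows downward; lengths in m; the calibration is good to about 2 mm. A picture is of the moment at which its call begins: read the wrist's pose just before it. get_calibration takes no time and is no camera call.
- r.close_job(): hands the job in; it is judged then, once.
Trained networks look in the newest picture that a camera, given by its name, has taken for a name from the list of things; names that differ only in an ending like _2 or _b are one class to them, and where a whole thing is asked for, a point or a joint stands for the part that bears it (a point fixed in the world has none). Each returns a list of dicts, best first, with "p" (0 to 1); they miss things now and then, are a little off and sometimes report something else, mostly with a low value. They report only what shows in the picture. A call takes as long as a camera call. They do not tell look-alikes from the thing itself.
- finder.cut_out(camera, query): "region" (400x640 bool, what is visible of it) and "pixel" ([column, row] in pixels, amid what is visible of it).
The state is a dict: "time_s": time; "joints": joint angles; "qd": joint speeds; "joint_torque": joint torques, N m; "tcp_pos": TCP position; "eef_rot": TCP orientation; "contact_force": force on the tool from outside, world axes, zero at the start; "moment": the same for the moment, N m; "gripper_width": finger opening in m; "gripper_force": force on a finger pad.
Only numpy, scipy, OpenCV 4.12 (cv2) and the standard library are available. Lean on these libraries where they do the work, as an engineer would, in place of code of your own. Each camera call takes 0.05 s, during which the arm holds its last target. There are 200 camera calls.

## Working session

There is one attempt and no reset: what is moved stays moved. The work goes in short steps, Python scripts to look and compute and a shell command to move; the robot and the scene stay as the last step left them, time stands still between calls to the robot, and variables do not carry over. Pictures are saved under pics/ and viewed, at most 10 in all, crops included, and the job is handed in when it is done.

```bash
ls; mkdir -p pics
cat > h.py <<'E'
import numpy as np, cv2
from plant import get_state, imaging, r, finder
from scipy.spatial.transform import Rotation as R
def cam(name, st):
    c=imaging.get_calibration(name); K=np.array([[c['fx'],0,c['cx']],[0,c['fy'],c['cy']],[0,0,1]]); D=np.array(c['dist'],float)
    if 'hand_eye' in c:
        T=np.eye(4); T[:3,:3]=R.from_euler('xyz',st['eef_rot'],degrees=True).as_matrix(); T[:3,3]=st['tcp_pos']
        M=T@np.array(c['hand_eye'])
    else:
        W=np.eye(4); W[:3,:3]=cv2.Rodrigues(np.array(c['rvec'],float))[0]; W[:3,3]=np.ravel(c['tvec']); M=np.linalg.inv(W)
    return K,D,M
def cloud(name,save=None):
    st=get_state(); im,d=imaging.capture(name); K,D,M=cam(name,st)
    v,u=np.mgrid[0:400,0:640]
    n=cv2.undistortPoints(np.stack([u,v],-1).reshape(-1,1,2).astype(np.float64),K,D).reshape(400,640,2)
    P=np.dstack([n*d[...,None],d])@M[:3,:3].T+M[:3,3]; P[d==0]=np.nan
    if save: cv2.imwrite('pics/'+save,im[...,::-1])
    return im,P
E
python3 - <<'E'
from h import *
np.set_printoptions(precision=4,suppress=True)
print(get_state())
for n in ['top','scene']:
    im,P=cloud(n,n+'0.png'); np.save(n+'0.npy',P)
    for q in ['stand','keeper','clamp','clamp_grip','template_mid','rack','spare_mid','spray_mid','tin_mid','glue_mid']:
        for o in finder.cut_out(n,q)[:3]:
            p=P[o['region']]; p=p[~np.isnan(p[:,0])]
            if len(p): print(n,q,round(o['p'],2),np.round(o['pixel']),len(p),np.median(p,0),np.percentile(p,2,0),np.percentile(p,98,0))
E
```

```text
pics
{'time_s': 0.0, 'joints': array([-52.9947,  20.5913,   0.6362,  -0.0206, -70.1353, -16.5085]), 'qd': array([ 0.0028, -0.0524,  0.0248,  0.0002, -0.0018,  0.054 ]), 'joint_torque': array([  0.0006, -58.272 ,  29.307 ,   6.9981,   0.0069,  -0.0002]), 'tcp_pos': array([ 0.2362, -0.6318,  0.2256]), 'eef_rot': array([ 179.9078,   -0.0071, -159.5102]), 'contact_force': array([ 0.7768,  0.2961, -0.7951]), 'moment': array([0.0285, 0.0303, 0.0164]), 'gripper_force': 0.0, 'gripper_width': 0.08743605614239258}
top stand 0.89 [270. 206.] 4687 [0.5093 0.237  0.0141] [0.4457 0.0883 0.0062] [0.6006 0.3534 0.1678]
top keeper 0.36 [284. 190.] 46 [0.5397 0.1823 0.166 ] [0.5361 0.1682 0.117 ] [0.5436 0.1991 0.1766]
top keeper 0.2 [438. 209.] 4102 [ 0.4979 -0.2199  0.0121] [ 0.4245 -0.3315  0.0035] [ 0.6192 -0.114   0.0295]
top clamp 0.66 [257. 188.] 283 [0.5525 0.2661 0.0684] [0.5395 0.2552 0.0468] [0.6235 0.3222 0.0736]
top template_mid 0.96 [185. 263.] 1199 [0.3577 0.4571 0.0189] [0.331  0.3823 0.012 ] [0.3788 0.5493 0.1475]
top template_mid 0.87 [296. 190.] 977 [0.5454 0.1641 0.0364] [0.5255 0.
[... 1587 characters left out ...]
0.2264 0.1308 0.0002] [0.3475 0.2765 0.145 ]
scene template_mid 0.89 [344. 232.] 925 [0.5597 0.2086 0.0717] [0.5468 0.0985 0.022 ] [0.5815 0.2631 0.1611]
scene template_mid 0.8 [466. 239.] 1898 [0.3637 0.4726 0.0355] [0.3145 0.3874 0.0009] [0.3823 0.5488 0.145 ]
scene rack 0.74 [246. 197.] 1812 [ 0.5068 -0.1978  0.0118] [ 0.4268 -0.3361  0.0019] [ 0.63   -0.1071  0.0282]
scene spare_mid 0.79 [226. 192.] 1007 [ 0.5804 -0.219   0.0468] [ 0.5584 -0.3163  0.0124] [ 0.6064 -0.1476  0.1537]
scene spray_mid 0.97 [331. 260.] 1585 [0.7082 0.2564 0.122 ] [0.6702 0.2244 0.0081] [0.717  0.2731 0.1869]
scene tin_mid 0.93 [295. 270.] 681 [0.6989 0.1433 0.0424] [0.6586 0.1061 0.0059] [0.721  0.1693 0.0468]
```

Run:
```python
import cv2
a=cv2.imread('pics/top0.png')[100:320,150:520]; cv2.imwrite('pics/top0c.png',cv2.resize(a,None,fx=2.1,fy=2.1,interpolation=cv2.INTER_CUBIC))
a=cv2.imread('pics/scene0.png')[120:320,180:480]; cv2.imwrite('pics/scene0c.png',cv2.resize(a,None,fx=2.6,fy=2.6,interpolation=cv2.INTER_CUBIC))
```

```text
(no output)
```

View pics/top0c.png

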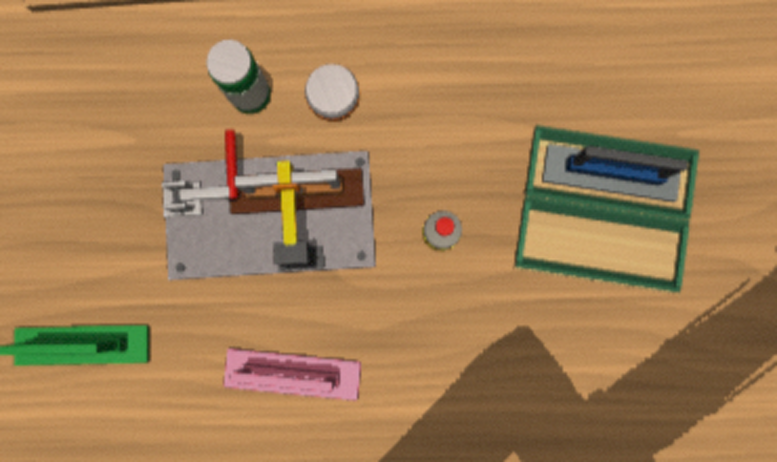

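View pics/scene0c.png

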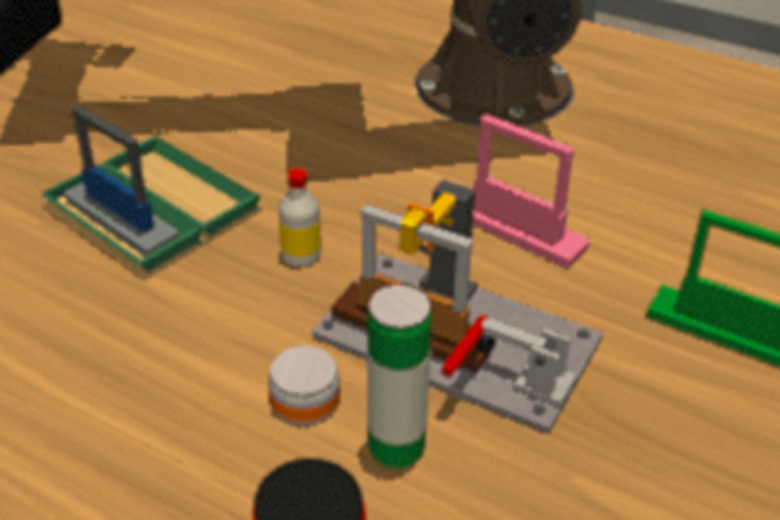

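The top view shows the stand with its post at the bottom and the yellow hook pointing up (+x). The clamp's red rod is at crop (231,160), the brown foot at (300,190), and the rack at right with its empty cradle nearest the robot. The spray can stands near the rod's end, so I need exact clearances there.

Run:
```python
from h import *
np.set_printoptions(precision=4,suppress=True)
print(imaging.get_calibration('wrist')['hand_eye'])
def rect(p,t):
    (c,s,a)=cv2.minAreaRect((p[:,:2]*1000).astype(np.float32)); print(t,np.array(c),np.array(s),a)
im=cv2.imread('pics/top0.png'); P=np.load('top0.npy'); x,y,z=np.moveaxis(P,-1,0)
k=np.ones((3,3),np.uint8)
def m(q): return cv2.morphologyEx(q.astype(np.uint8),cv2.MORPH_OPEN,k)>0
roi=(x>.42)&(x<.63)&(y>.08)&(y<.38)
g=im.astype(int); grey=(abs(g[...,0]-g[...,2])<30)
rect(P[m(roi&(z>.006)&(z<.02)&grey)],'base')
hsv=cv2.cvtColor(im,cv2.COLOR_BGR2HSV); H,S,V=[hsv[...,i].astype(int) for i in range(3)]
red=((H<6)|(H>174))&(S>150)&roi&(z>.05)&(z<.09); p=P[red]; print('rod',len(p),np.median(p,0),p.min(0),p.max(0)); 
print(cv2.fitLine(p[:,:2].astype(np.float32),cv2.DIST_HUBER,0,.01,.01).ravel())
bar=grey&(z>.148)&(z<.175)&(x>.52)&(x<.58)&(y>.1)&(y<.27); p=P[bar]; print('bar',len(p),np.median(p,0),p.min(0),p.max(0)); print(cv2.fitLine(p[:,:2].astype(np.float32),cv2.DIST_HUBER,0,.01,.01).ravel())
yel=(H>22)&(H<34)&(S>150)&(V>120)&roi; p=P[yel]; print('hook',len(p),np.median(p,0),p.min(0),p.max(0)); print(cv2.fitLine(p[:,:2].astype(np.float32),cv2.DIST_HUBER,0,.01,.01).ravel())
rr=(x>.38)&(x<.66)&(y>-.37)&(y<-.08)
gr=(H>50)&(H<90)&(S>80)&rr&(z>.01)&(z<.035); rect(P[m(gr)],'rack')
fl=rr&(H<28)&(S>50)&(V>150)&(z>.003)&(z<.016)&(x<.52); 
n,l,s,c=cv2.connectedComponentsWithStats(fl.astype(np.uint8)); i=1+np.argmax(s[1:,4]); rect(P[l==i],'floor?'); print(s[i])
can=(z>.175)&(z<.2)&(x>.63)&(x<.75)&(y>.18)&(y<.32); rect(P[can],'can')
gl=(z>.05)&(z<.14)&(x>.45)&(x<.54)&(y>-.05)&(y<.05); rect(P[gl],'glue')
```

```text
[[-0.0007 -0.9507 -0.31    0.0836]
 [ 1.     -0.0007 -0.0004  0.0001]
 [ 0.0001 -0.31    0.9507 -0.1572]
 [ 0.      0.      0.      1.    ]]
base [521.6764 221.1458] [153.2515 273.6087] 2.6731748580932617
rod 141 [0.5844 0.2607 0.0687] [0.5405 0.253  0.0503] [0.6253 0.2691 0.0753]
[0.9983 0.0577 0.5842 0.2612]
bar 207 [0.5511 0.1735 0.1605] [0.5433 0.1241 0.1488] [0.559  0.2412 0.1665]
[ 0.0483 -0.9988  0.5512  0.1818]
hook 214 [0.5182 0.1805 0.1496] [0.4734 0.1725 0.1438] [0.5679 0.19   0.1774]
[0.9987 0.0504 0.5201 0.1809]
rack [ 521.8443 -222.9611] [212.8086 185.3388] 79.7235107421875
floor? [ 475.3551 -216.0063] [196.878   61.5223] 80.25031280517578
[ 399  201   74   32 1549]
can [686.2301 244.7944] [50.8642 50.6629] 51.700870513916016
glue [494.1336  -5.8927] [44.9052 47.1909] 89.06196594238281
```

```bash
python3 -m handwheel '[[0,2.2,5.4,1.7,-1],[0,4.4,10.8,3.4,-3],[0,6.6,16.2,5.1,-5],[0,8.8,21.6,6.8,-7],[0,11,27,8.5,-8],[0,13.2,32.4,10.2,-10],[0,15.4,37.8,11.9,-11],[0,17.6,43.2,13.5,-12]]' 10
```

```text
time_s: 2.1
tcp_pos: [0.4126, -0.1985, 0.3626]
eef_rot: [-180.0, 0.1, -171.5]
contact_force: [0.9, 0.5, 0.3]
gripper_width: 0.0876
gripper_force: 0.0
```

```bash
python3 -m handwheel '[[0,2.2,5.4,0,0],[0,4.5,11,0,0],[0,6.8,16.5,0,0],[0,9.1,22,0,0],[0,11.4,27.5,0,0],[0,13.7,33,0,0],[0,16,38.5,0,-1],[0,18.3,44,0,-1.5]]'
python3 - <<'E'
from h import *
np.set_printoptions(precision=4,suppress=True)
im,P=cloud('wrist','w1.png'); np.save('w1.npy',P); print(get_state()['tcp_pos'])
x,y,z=np.moveaxis(P,-1,0)
hsv=cv2.cvtColor(im,cv2.COLOR_RGB2HSV); H,S,V=[hsv[...,i].astype(int) for i in range(3)]
def rep(t,q):
    p=P[q]
    if len(p)>20: print(t,len(p),np.median(p,0),np.percentile(p,1,0),np.percentile(p,99,0),cv2.fitLine(p[:,:2].astype(np.float32),cv2.DIST_HUBER,0,.01,.01).ravel())
rep('rod',((H<6)|(H>174))&(S>150)&(z>.05)&(z<.09)&(x>.5)&(x<.65)&(y>.22)&(y<.31))
rep('hook',(H>22)&(H<34)&(S>150)&(V>100)&(z>.165)&(y<.22))
rep('can',(z>.178)&(z<.2)&(x>.63)&(x<.75)&(y>.18)&(y<.32))
rep('bar',(abs(im[...,0].astype(int)-im[...,2])<30)&(z>.152)&(z<.17)&(x>.52)&(x<.58)&(y>.1)&(y<.25))
E
```

```text
time_s: 3.1
tcp_pos: [0.5958, 0.2417, 0.3618]
eef_rot: [180.0, 0.0, -173.0]
contact_force: [1.2, -0.5, 0.4]
gripper_width: 0.0876
gripper_force: 0.0
[0.5978 0.2471 0.3591]
rod 575 [0.5837 0.2611 0.0671] [0.5422 0.2537 0.0614] [0.6271 0.2691 0.0696] [0.9978 0.0664 0.5843 0.2613]
hook 313 [0.5581 0.183  0.1721] [0.546  0.1762 0.1704] [0.5704 0.1897 0.1736] [0.9972 0.0751 0.5581 0.183 ]
can 1464 [0.6875 0.2449 0.1841] [0.6637 0.2209 0.1819] [0.7123 0.269  0.1859] [0.9883 0.1522 0.6875 0.2449]
bar 1072 [0.5527 0.1907 0.159 ] [0.5452 0.1248 0.1532] [0.5604 0.2406 0.161 ] [ 0.0458 -0.9989  0.5527  0.1825]
```

View pics/w1.png

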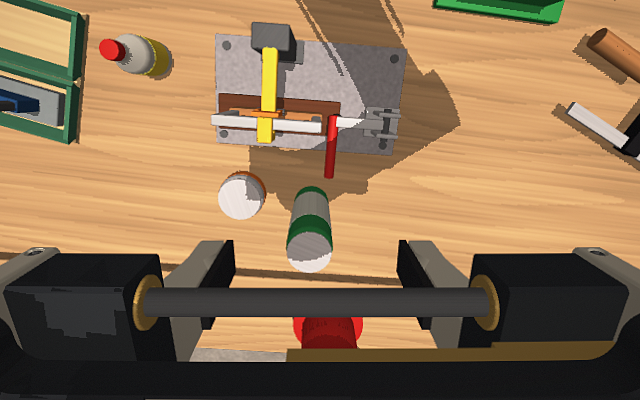

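The picture agrees: red rod at px (331,145), hook tip (265,130), spray can (310,230). Gripper body runs along y. I'll go over the grip point first.

```bash
python3 -m handwheel '[[0,1.2,2.2,-4,0],[0,1.2,2.2,-8,0],[0,1.2,2.2,-12,0],[0,1.2,2.2,-12,0],[0,1.2,2.2,-12,0]]'
```

```text
time_s: 3.78
tcp_pos: [0.6083, 0.262, 0.2435]
eef_rot: [180.0, 0.1, -173.0]
contact_force: [-0.5, -0.4, 1.8]
gripper_width: 0.0873
gripper_force: 0.0
```

```bash
python3 -m handwheel '[[0,0,0.1,-5,0],[0,0,0.1,-10,0],[0,0,0.1,-14,0],[0,0,0.1,-17,0],[0,0,0.1,-19.2,0],[0,0,0.1,-19.2,0],[0.6,0,0.1,-19.2,0],[0.9,0,0.1,-19.2,0]]' 10; python3 -m handwheel '[[1,0,0,0,0],[1,0,0,0,0],[1,0,0,0,0]]' 12
```

```text
time_s: 4.78
tcp_pos: [0.6084, 0.2635, 0.0516]
eef_rot: [179.9, 0.2, -173.0]
contact_force: [-0.3, 0.5, -0.6]
gripper_width: 0.0728
gripper_force: 0.0
time_s: 5.15
tcp_pos: [0.6074, 0.2628, 0.0497]
eef_rot: [180.0, 0.0, -173.0]
contact_force: [0.2, -0.1, 0.1]
gripper_width: 0.043
gripper_force: 0.0
```

```bash
python3 -m handwheel '[[1,0,0,0,0],[1,0,0,0,0],[1,0,0,0,0],[1,0,0,0,0],[1,0,0,0,0]]' 12
```

```text
time_s: 5.78
tcp_pos: [0.6074, 0.2628, 0.0495]
eef_rot: [180.0, -0.0, -173.0]
contact_force: [1.1, -0.2, -0.4]
gripper_width: 0.0138
gripper_force: 11.9
```

```bash
python3 -m handwheel '[[1,0,0.14,1.43,0],[1,0,0.72,3.13,0],[1,-0.1,1.69,4.64,-1],[1,-0.15,3.01,5.86,-2],[1,-0.2,4.59,6.71,-3],[1,-0.3,5.98,7.1,-4],[1,-0.35,7.41,7.2,-5],[1,-0.4,8.84,7.01,-6]]' 12
```

```text
time_s: 6.78
tcp_pos: [0.6033, 0.3525, 0.1199]
eef_rot: [180.0, 0.0, -179.0]
contact_force: [2.0, -1.0, 0.9]
gripper_width: 0.0136
gripper_force: 12.0
```

```bash
python3 -m handwheel '[[1,0,0.6,-0.2,0],[1,0,0.6,-0.2,0],[0.3,0,0.6,-0.2,0],[0.3,0,0.6,-0.2,0],[0.3,0,0.6,-0.2,0],[0.3,0,0.6,3,0],[0.3,0,0.6,8,0],[0.3,0,0.6,13,0]]' 12
python3 - <<'E'
from h import *
np.set_printoptions(precision=4,suppress=True)
im,P=cloud('scene','s2.png'); x,y,z=np.moveaxis(P,-1,0)
hsv=cv2.cvtColor(im,cv2.COLOR_RGB2HSV); H,S,V=[hsv[...,i].astype(int) for i in range(3)]
p=P[((H<6)|(H>174))&(S>150)&(x>.5)&(x<.65)&(y>.22)&(y<.4)&(z>.05)]; print(len(p),np.median(p,0))
cv2.imwrite('pics/s2c.png',cv2.resize(im[120:320,250:500,::-1],None,fx=2.5,fy=2.5))
E
```

```text
time_s: 7.78
tcp_pos: [0.6033, 0.3567, 0.2507]
eef_rot: [-180.0, -0.0, -179.0]
contact_force: [0.4, 0.0, -0.7]
gripper_width: 0.0606
gripper_force: 0.0
145 [0.5882 0.362  0.1349]
```

View pics/s2c.png

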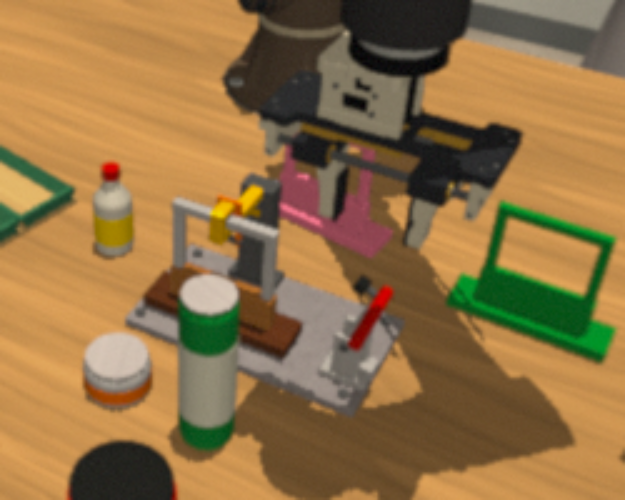

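Clamp is fully open (red rod at z 0.135, tilted to +y), everything else standing.

```bash
python3 -c "
from h import *
s=get_state();print(s['joints'],s['tcp_pos'],s['eef_rot'])"
```

```text
[  46.47568565   21.98509181    7.00810872    0.17990298  -74.48971188
 -135.49863492] [0.60594779 0.35782284 0.2594027 ] [ 179.74149066    0.49771107 -178.97677071]
```

```bash
python3 -m handwheel '[[0.3,-0.6,-2.6,1,10],[0.3,-1.2,-5.2,2,20],[0.3,-1.8,-7.8,2,30],[0.3,-2.4,-10.4,2,40],[0.3,-3,-13,2,50],[0.3,-3.6,-15.6,2,60],[0.3,-4.2,-18.2,2,70],[0.3,-5.1,-20.8,2,80]]' && python3 -m handwheel '[[0.3,0,0,0,6],[0.3,0,0,0,12],[0.3,0,0,0,12],[0.3,0,0,0,12]]'
python3 - <<'E'
from h import *
np.set_printoptions(precision=4,suppress=True)
im,P=cloud('wrist','w2.png'); x,y,z=np.moveaxis(P,-1,0)
g=im.astype(int)
q=(abs(g[...,0]-g[...,2])<30)&(z>.152)&(z<.17)&(x>.52)&(x<.58)&(y>.1)&(y<.25)
p=P[q]; print(len(p),np.median(p,0),np.percentile(p,1,0),np.percentile(p,99,0),cv2.fitLine(p[:,:2].astype(np.float32),cv2.DIST_HUBER,0,.01,.01).ravel() if len(p)>20 else '')
E
```

```text
time_s: 8.82
tcp_pos: [0.5521, 0.1481, 0.2694]
eef_rot: [180.0, -0.0, -98.7]
contact_force: [-0.2, -0.7, -0.7]
gripper_width: 0.0611
gripper_force: 0.0
time_s: 9.32
tcp_pos: [0.5523, 0.1491, 0.2695]
eef_rot: [180.0, -0.0, -87.1]
contact_force: [0.3, -0.7, -0.2]
gripper_width: 0.061
gripper_force: 0.0
1412 [0.5536 0.1675 0.159 ] [0.5456 0.1228 0.1564] [0.5613 0.2407 0.1606] [ 0.0504 -0.9987  0.5535  0.1767]
```

View pics/w2.png

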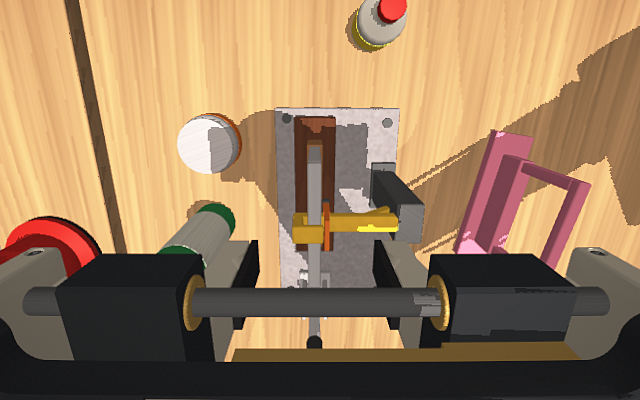

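Bar (px 315,180), hook and keeper line up beneath the fingers as measured. Descending to grip.

```bash
python3 -m handwheel '[[0.3,0.2,0,-4,0],[0.3,0.2,0,-8,0],[0.3,0.2,0,-11,0],[0.3,0.2,0,-13.4,0],[0.3,0.2,0,-13.4,0],[1,0.2,0,-13.4,0],[1,0.2,0,-13.4,0],[1,0.2,0,-13.4,0]]' 60 && python3 -m handwheel '[[1,0,0,0,0],[1,0,0,0,0],[1,0,0,0,0],[1,0,0,0,0],[1,0,0,0,0],[1,0,0,0,0]]' 60
```

```text
time_s: 10.38
tcp_pos: [0.5548, 0.1494, 0.1366]
eef_rot: [-179.9, 0.0, -87.0]
contact_force: [-0.6, 0.7, 0.9]
gripper_width: 0.0364
gripper_force: 0.0
time_s: 11.12
tcp_pos: [0.5543, 0.1491, 0.1357]
eef_rot: [180.0, -0.0, -87.0]
contact_force: [-0.6, -0.6, 2.2]
gripper_width: 0.0113
gripper_force: 60.0
```

```bash
python3 -m handwheel '[[1,0,0,0.15,0],[1,-0.6,-0.03,0.2,0],[1,-1.2,-0.06,0.2,0],[1,-1.8,-0.09,0.2,0],[1,-2.4,-0.12,0.2,0],[1,-2.4,-0.12,0.2,0],[1,-2.4,-0.12,0.2,0]]' 60
```

```text
time_s: 12.0
tcp_pos: [0.5318, 0.1486, 0.1388]
eef_rot: [-179.8, 0.1, -87.0]
contact_force: [5.0, -0.3, -2.1]
gripper_width: 0.011
gripper_force: 60.0
```

Keeper force present, drawn back about 23 mm. Up 36 mm in all, then +x to 60 mm past the saddle, then lift away.

```bash
python3 -m handwheel '[[1,0,0,1,0],[1,0,0,2,0],[1,0,0,3,0],[1,0,0,3.4,0],[1,0,0,3.4,0]]' 60 && python3 -m handwheel '[[1,2,0.1,0,0],[1,4,0.2,0,0],[1,6,0.3,0,0],[1,8.4,0.4,0,0],[1,8.4,0.4,0,0],[1,8.4,0.4,0,0]]' 60
```

```text
time_s: 12.62
tcp_pos: [0.53, 0.1479, 0.1716]
eef_rot: [180.0, 0.0, -87.0]
contact_force: [-0.7, -0.1, -5.6]
gripper_width: 0.0113
gripper_force: 60.0
time_s: 13.38
tcp_pos: [0.6135, 0.1516, 0.1706]
eef_rot: [179.9, -0.0, -87.0]
contact_force: [-0.5, 0.5, -5.3]
gripper_width: 0.0115
gripper_force: 60.0
```

```bash
python3 -m handwheel '[[1,0,0,2,0],[1,0,0,6,0],[1,0,-1,10,0],[1,0,-4,13,0],[1,-1,-8,14,-2],[1,-2.5,-12,14,-4],[1,-4,-16,14,-6],[1,-5.5,-20,14,-8]]' 60 && python3 -m handwheel '[[1,-1.5,-4,0,-1],[1,-3,-8,0,-3],[1,-5,-12,0,-4],[1,-7,-16,0,-5],[1,-8.5,-19,0,-5],[1,-8.9,-20,0,-5],[1,-8.9,-20,0,-5]]' 60
python3 - <<'E'
from h import *
np.set_printoptions(precision=4,suppress=True)
print(get_state()['tcp_pos'],get_state()['eef_rot'])
for n in ['wrist','top','scene']:
    im,P=cloud(n,n[0]+'3.png'); x,y,z=np.moveaxis(P,-1,0)
    hsv=cv2.cvtColor(im,cv2.COLOR_RGB2HSV); H,S,V=[hsv[...,i].astype(int) for i in range(3)]
    rr=(x>.38)&(x<.66)&(y>-.37)&(y<-.08)
    p=P[(H>50)&(H<90)&(S>80)&rr&(z>.01)&(z<.035)]; print(n,len(p),cv2.minAreaRect((p[:,:2]*1000).astype(np.float32)))
    g=im.astype(int)
    for o in finder.cut_out(n,'template_mid')[:2]:
        p=P[o['region']]; p=p[(p[:,2]>.1)&(p[:,2]<.4)]; 
        if len(p)>20: print(o['p'],np.median(p,0),p.min(0),p.max(0))
E
```

```text
time_s: 14.38
tcp_pos: [0.5578, -0.049, 0.3116]
eef_rot: [180.0, 0.0, -95.0]
contact_force: [0.7, -0.5, -4.2]
gripper_width: 0.0113
gripper_force: 60.0
time_s: 15.25
tcp_pos: [0.4698, -0.2481, 0.3116]
eef_rot: [-180.0, 0.0, -100.1]
contact_force: [0.6, 1.2, -5.1]
gripper_width: 0.0114
gripper_force: 60.0
[ 0.4698 -0.2481  0.3116] [-179.994     0.0144 -100.0636]
wrist 3710 ((523.7509765625, -224.98977661132812), (211.85630798339844, 187.910888671875), 80.15576934814453)
0.61 [ 0.4682 -0.2681  0.2079] [ 0.4375 -0.3062  0.1029] [ 0.5017 -0.0173  0.3368]
0.18 [ 0.5684 -0.2418  0.1505] [ 0.5552 -0.2916  0.1   ] [ 0.5845 -0.1729  0.1537]
top 48 ((429.0349426269531, -290.195068359375), (37.50806427001953, 24.825132369995117), 78.29347229003906)
0.83 [0.3549 0.4632 0.1443] [0.349  0.4082 0.1047] [0.3612 0.5293 0.1517]
0.65 [ 0.4555 -0.2423  0.2078] [ 0.4463 -0.2516  0.2023] [ 0.4616 -0.233   0.2323]
scene 709 ((526.5694580078125, -222.631591796875), (215.9390106201172, 185.64364624023438), 80.4658432006836)
0.96 [ 0.4876 -0.194   0.2288] [ 0.4525 -0.3084  0.1907] [ 0.5174 -0.1241  0.3375]
0.79 [0.3606 0.4771 0.1393] [0.3491 0.4084 0.1006] [0.366  0.5293 0.148 ]
```

View pics/s3.png

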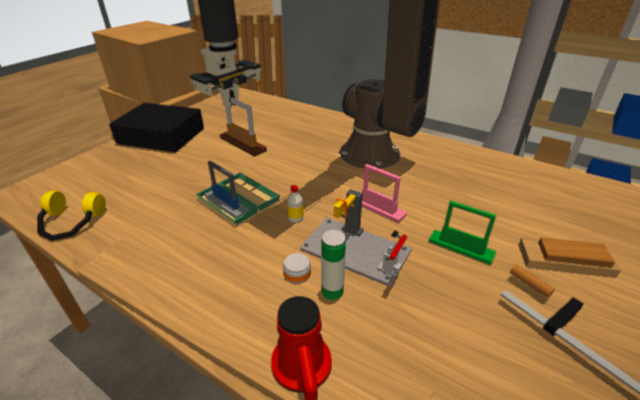

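View pics/w3.png

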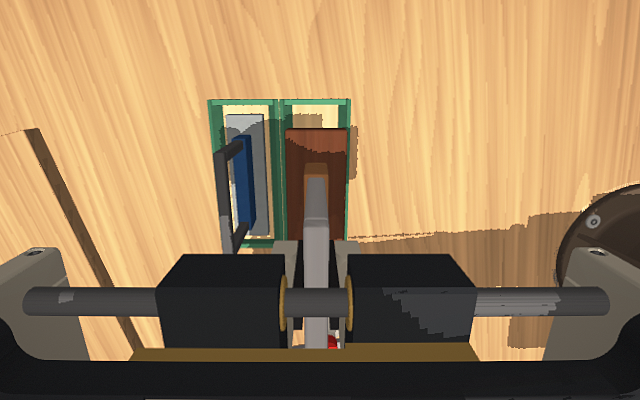

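The template hangs above the empty cradle (wrist px 317,180), all else standing. I'll check its tilt in the grip.

Run:
```python
from h import *
np.set_printoptions(precision=4,suppress=True)
for n in ['scene','wrist']:
    im,P=cloud(n); o=finder.cut_out(n,'template_mid')[0]; p=P[o['region']]
    p=p[(p[:,2]>.1)&(p[:,2]<.4)&(p[:,1]<-.08)]
    a=np.radians(-10); u=(p[:,:2]-[.476,-.216])@np.array([[np.cos(a),-np.sin(a)],[np.sin(a),np.cos(a)]])
    for lo in range(-100,100,20):
        q=(u[:,1]*1000>lo)&(u[:,1]*1000<lo+20); zz=p[q,2]
        if q.sum()>5: print(n,lo,q.sum(),np.percentile(zz,[3,50,97]),u[q,0].min(),u[q,0].max())
```

```text
wrist -100 792 [0.1937 0.2073 0.2087] -0.023969707882352517 0.02550518544423983
wrist -80 1785 [0.206  0.2076 0.2448] -0.02407206248519069 0.026070542037730106
wrist -60 3079 [0.2062 0.301  0.3357] -0.023940287939286986 0.025945077575839446
wrist -40 1354 [0.2057 0.2077 0.3356] -0.02399326493005804 0.026007405390509292
wrist -20 1102 [0.2053 0.2071 0.335 ] -0.023652150560881744 0.02606988536228167
wrist 0 646 [0.2053 0.3329 0.335 ] -0.024025797116990016 0.0254873048950325
```

```bash
python3 -m handwheel '[[1,0,0,-3,0],[1,0,-0.1,-6,0],[1,0,-0.1,-9,0],[1,0,-0.1,-12,0],[1,0,-0.1,-14.5,0],[1,0,-0.1,-16,0],[1,0,-0.1,-17.2,0],[1,0,-0.1,-17.9,0]]' 60 && python3 -m handwheel '[[1,0,0,-0.3,0],[1,0,0,-0.5,0],[1,0,0,-0.5,0]]' 60
```

```text
time_s: 16.75
tcp_pos: [0.4706, -0.2491, 0.1325]
eef_rot: [-180.0, -0.0, -100.0]
contact_force: [-0.0, 0.4, -4.5]
gripper_width: 0.0115
gripper_force: 60.0
time_s: 17.12
tcp_pos: [0.4708, -0.2492, 0.1282]
eef_rot: [-179.9, -0.0, -100.0]
contact_force: [-0.8, -0.2, -4.0]
gripper_width: 0.0112
gripper_force: 60.0
```

Not quite loaded on the floor yet; ease down another 2 mm.

```bash
python3 -m handwheel '[[1,0,0,-0.1,0],[1,0,0,-0.15,0],[1,0,0,-0.15,0]]' 60
```

```text
time_s: 17.5
tcp_pos: [0.4712, -0.2495, 0.1278]
eef_rot: [-179.9, -0.0, -100.0]
contact_force: [-1.8, -0.6, 6.6]
gripper_width: 0.0116
gripper_force: 60.0
```

```bash
python3 -m handwheel '[[1,0,0,0.1,0],[0.5,0,0,0.1,0],[0.5,0,0,0.1,0],[0.5,0,0,0.1,0],[0.5,0,0,0.1,0],[0.5,0,0,3,0],[0.5,0,0,8,0],[0.5,0,0,13,0]]' 20 && python3 -m handwheel '[[0.5,0,-4,4,0],[0.5,0,-8,5,0],[0.5,0,-12,5,0],[0.5,0,-12,5,0],[0.5,0,-12,5,0],[0.5,0,-12,5,0]]'
python3 - <<'E'
from h import *
np.set_printoptions(precision=4,suppress=True)
im,P=cloud('scene','s4.png'); o=finder.cut_out('scene','template_mid')
a=np.radians(-10); Rm=np.array([[np.cos(a),-np.sin(a)],[np.sin(a),np.cos(a)]])
for n in ['scene','top']:
    im,P=cloud(n)
    u=(P[...,:2]-[.476,-.216])@Rm; z=P[...,2]
    q=(abs(u[...,0])<.04)&(abs(u[...,1])<.11)
    for lo in range(-100,100,25):
        w=q&(u[...,1]*1000>lo)&(u[...,1]*1000<lo+25)
        t=w&(z>.135)&(z<.17); f=w&(z>.02)&(z<.027)
        print(n,lo,t.sum(),np.median(z[t]),np.median(u[t][:,0]) if t.any() else '',f.sum())
im=cv2.imread('pics/s4.png')[130:300,180:460]; cv2.imwrite('pics/s4c.png',cv2.resize(im,None,fx=2.8,fy=2.8))
E
```

```text
time_s: 18.5
tcp_pos: [0.4701, -0.249, 0.2574]
eef_rot: [180.0, -0.0, -100.0]
contact_force: [0.9, -1.0, -0.1]
gripper_width: 0.0437
gripper_force: 0.0
time_s: 19.25
tcp_pos: [0.4704, -0.3684, 0.3062]
eef_rot: [-180.0, 0.0, -100.0]
contact_force: [0.7, 0.2, -0.6]
gripper_width: 0.0438
gripper_force: 0.0
scene -100 0 nan  9
scene -75 13 0.149649805868887 0.006355218630601507 10
scene -50 24 0.15046632710038566 0.0070347281395055465 23
scene -25 25 0.15084029221108786 0.006150782334276482 25
scene 0 27 0.15088741425080454 0.00691692106423646 25
scene 25 26 0.15211736350654315 0.006673664100956822 40
scene 50 30 0.14657571064534863 0.004984623272633477 59
scene 75 0 nan  61
top -100 0 nan  0
top -75 0 nan  5
top -50 0 nan  52
top -25 33 0.15184319388575185 -0.0006124712656337644 68
top 0 51 0.1524131164936926 -0.000677270115530516 77
top 25 52 0.15264017806744956 -0.0008233484073750865 80
top 50 24 0.15057903943483186 -0.000566366331547382 125
top 75 0 nan  96
  return _methods._mean(a, axis=axis, dtype=dtype,
  ret = ret.dtype.type(ret / rcount)
```

View pics/s4c.png

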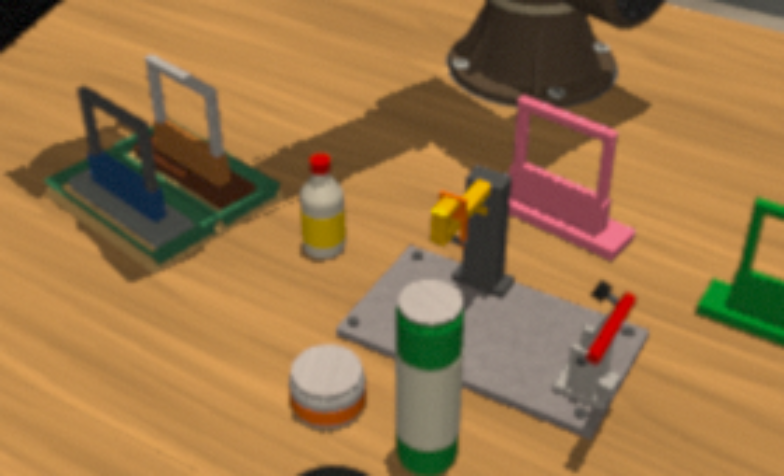

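The brown template stands in the empty cradle (crop px 190,130), level, with its bar top at z 0.152 m. The clamp is open (610,330), the keeper is shut, and everything else is standing.

```bash
python3 -c "
from plant import r
print(r.close_job())"
```

```text
the job is handed in; nothing more can be done
None
```

The job is handed in: the clamp is flipped open, the brown template is off the hook and standing upright in the empty cradle, and in the last pictures the keeper was shut and the other template and containers stood in place; the hand-in call gave no verdict.

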